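# Pack the jigsaw printing blocks into the sprung registration tray

## Robot

A 7-joint arm with a two-finger parallel gripper is mounted at the origin on a cart in front of the work surface, level with it; the furniture and walls round the work are solid. World frame = base frame: x ahead of the robot, y to its left, z up, the work surface at z = 0. Lengths are in m, angles in rad, forces in N, time in s.
With the tool pointing down it reaches from about 0.425 to 0.875 m from the base axis. Payload 8.4 kg.
Tool frame: the origin (TCP) lies midway between the tips of the shut fingers; the grasp point (between the pads) lies 19 mm behind it (r.grasp_offset is the distance from the TCP to the grasp point, in m); z points along the fingers, y is the line along which they close (so a half turn about z gives the same grasp; the last joint's range is limited). The gripper opens to 87 mm and grips with 3 to 60 N. Pads are 19 mm wide; open, the fingers measure 117 mm over their backs; the gripper's body (75 mm by 190 mm) begins 51 mm behind the grasp point.
Start: joints at [-1.372, 0.333, 0.04, 1.465, -0.013, 1.343, -0.059], TCP at [0.191, 0.621, 0.223] pointing down, gripper open.
Joint ranges: [-2.58, 2.58], [-0.38, 2.09], [-1.3, 1.39], [0.25, 2.4], [-1.5, 4.64], [0.08, 2.09], [-2.65, 2.65]. Speed limits (rad/s): [2.22, 2.22, 2.79, 2.79, 3.14, 3.14, 3.14].

## Interface

Orientations are given as a unit quaternion [w, x, y, z].
In Python, from plant import r gives the robot as it stands.
- The arm moves only by the tool carry_out, never from a script. Its argument "steps" is a list of rows, each an object with "xyz": the shift along the tool's x, y, z in m, a list of three; "turn": the turn about the tool's z in rad; "fingers": the closure, from 0 (fully open) to 1 (shut). A call has 1 to 20 rows; each row is the pose to reach, as a shift and turn from the pose commanded when the call began, along the tool's axes at that moment; what a row does not reach only later rows make up. A row lasts 1/10 s, in which the tool goes at most 50 mm and 8.59 degrees, less where a joint would pass 70% of its speed; a pose out of reach is approached as far as the arm can. A call with a gripper value outside its range is refused whole. The fingers move at their own pace and stop on an object; "newtons" is the grip in N (left out, the last holds). Time passes only in rows, so rows that repeat a pose let the fingers close. It gives the time, the measured TCP pose, the force, the opening and the grip force at its end, in the units of the state.
- r.get_state(): the state, without advancing time (a new reading comes with each control period).
- r.capture(name): name is "scene" or "top" or "wrist"; returns (picture, depth): 400x640x3 uint8, red, green, blue; 400x640 float32, m along the optical axis (not along the pixel's ray), 0 where there is no reading.
- r.camera_model(name): a dict with "K" (3x3 intrinsics, pixels), "rvec" (rotation vector, rad) and "tvec" (3), from world to camera coordinates, as OpenCV has them; the wrist camera has in their place "T_tool_cam" (4x4, takes a point from camera to tool coordinates, whose origin is the TCP and whose axes are the flange's). Camera axes: x right, y down, z forward; pixel columns grow to the right and rows downward; lengths in m; the calibration is good to about 2 mm. A picture is of the moment at which its call begins: read the wrist's pose just before it. camera_model takes no time and is no camera call.
- r.job_done(): hands the job in; it is judged then, once.
The state is a dict: "t": time; "joint_positions": joint angles; "joint_vel": joint speeds; "joint_efforts": joint torques, N m; "ee_pos": TCP position; "tcp_rot": TCP orientation; "ft_force": force on the tool from outside, world axes, zero at the start; "moment": the same for the moment, N m; "finger_gap": finger opening in m; "gripper_force": force on a finger pad.
Only numpy, scipy, OpenCV 4.12 (cv2) and the standard library are available. Lean on these libraries where they do the work, as an engineer would, in place of code of your own. Each camera call takes 0.05 s, during which the arm holds its last target. There are 200 camera calls.

## Task

Pack the three printing blocks (red L, blue L, yellow strip) into the registration tray, handles up, so that all three lie flat on its floor side by side and the sprung bar clamps them together. They only fit when they are turned to interlock and pushed home, and the last one has to push the sprung bar right back to make room for itself. Leave the other things on the table where they are.

Things in the scene. Friction and masses are not known exactly. Their poses are not given: they have to be found in the camera images.
- tray: Fixed plywood registration tray. Origin on the table under the centre of the packed field; x towards the sprung bar, y along the bar. Inner floor 6 mm above the table. Aluminium walls, 12 mm thick, 14 mm above the floor, lower than the blocks: inner faces at x = -67.5, y = -93 and y = 93 mm. Bracket behind the bar at x 90 to 100, 28 mm above the floor.
- tray_in (a point): Centre of the tray's floor, axes like the tray. The blocks fill 135 x 180 mm with their axes like the tray's: red against the -x wall, foot at the -y wall; blue hooked round it, its foot at the +y wall; yellow beside the bar. Spare room: 6 mm in y; in x 2.5 mm with the bar at its stop, so blocks not pushed home keep the last one out.
- bar_face (a point): Inner face of the black sprung bar on the tray's +x side, mid-length, 26 mm above the tray's floor. Bar 180 mm long, 14 mm thick, its top 32 mm above the tray's floor, much higher than the plates. At rest the face is at x = 61.5 mm in the tray's frame.
- bar (a joint): How far the sprung bar is pushed back towards the tray's +x, in m: 0 at rest, 0.0085 at its hard stop (face at x = 70 mm). The spring resists with about 4 N at rest, 10 N at the stop. Blocks packed tight hold it at about 0.006.
- red_block_handle (a point): Red L-shaped block, about 0.2 kg. 18 mm plate, rubber face below, brown square handle post on top: 28 x 28 mm, sides along x and y, 54 mm high. Point: on the post's axis, 54 mm above the block's underside, 36 above the plate, 18 below the post's top. Block axes, z up. From it the plate spans x -22.5 to 22.5, y -50 to 70 mm, and a foot x 22.5 to 67.5, y -50 to -5.
- blue_block_handle (a point): Blue L-shaped block, about 0.23 kg. 18 mm plate, rubber face below, brown square handle post on top: 28 x 28 mm, sides along x and y, 54 mm high. Point: on the post's axis, 54 mm above the block's underside, 36 above the plate, 18 below the post's top. Block axes, z up. From it the plate spans x -14.5 to 30.5, y -80 to 55 mm, and a foot x -59.5 to -14.5, y -5 to 55.
- yellow_block_handle (a point): Yellow straight block, about 0.22 kg. 18 mm plate, rubber face below, brown square handle post on top: 28 x 28 mm, sides along x and y, 54 mm high. Point: on the post's axis, 54 mm above the block's underside, 36 above the plate, 18 below the post's top. Block axes, z up. From it the plate spans x -22.5 to 22.5, y -90 to 90 mm.
- ink_tin_red: Bystander: round red ink tin, 69 mm across, 43 mm high; stays where it is. Origin at the centre of its underside.
- ink_tin_blue: Bystander: round blue ink tin, 69 mm across, 43 mm high; stays where it is. Origin at the centre of its underside.
- tube_red: Bystander: red paint tube, 36 x 126 x 24 mm, in front of a tall fixed carton that stands beyond x = 0.71 m between y = -0.22 and 0.14 m (keep arm and gripper clear of it); stays where it is. Origin at the centre of its underside.
- block_sanding: Bystander: beech sanding block, 87 x 129 x 36 mm; stays where it is. Origin at the centre of its underside.
- jar_black: Bystander: ink jar with black lid, 69 mm across, 75 mm high; stays where it is. Origin at the centre of its underside.
- blade_box: Bystander: small white and blue box of blades, 65 x 44 x 29 mm; stays where it is. Origin at the centre of its underside.

How it is judged:
At the end, for the whole second after the job is handed in: All three blocks are inside the tray, handles up, flat on its floor (no handle point more than 3.5 mm above its seated height of 60 mm above the table, tilt under 0.05 rad), at rest, and the sprung bar is held back by them by more than 3 mm (z of each of red_block_handle, blue_block_handle, yellow_block_handle in the frame of tray below 0.0635 m and angle between each of red_block_handle, blue_block_handle, yellow_block_handle's own z axis and vertical below 0.05 rad and x of red_block_handle in the frame of tray between -0.068 and 0.068 m and y of red_block_handle in the frame of tray between -0.093 and 0.093 m and x of blue_block_handle in the frame of tray between -0.068 and 0.068 m and y of blue_block_handle in the frame of tray between -0.093 and 0.093 m and x of yellow_block_handle in the frame of tray between -0.068 and 0.068 m and y of yellow_block_handle in the frame of tray between -0.093 and 0.093 m and value of joint bar above 0.003 m and linear speed of each of red_block, blue_block, yellow_block below 0.02 m/s); the robot touches nothing.
It fails at once if a bystander is moved by more than 30 mm (distance of any of ink_tin_red, ink_tin_blue, tube_red, block_sanding, jar_black, blade_box from where it was at the start of the episode above 0.03 m).
It also fails if it takes over 72 s, if anything falls off the work surface, if the arm or the gripper's body presses on something with over 40 N, if the wrist force passes 120 N, or if a joint passes its speed limit or range.

## Working session

There is one attempt and no reset: what is moved stays moved. The work goes in short steps, Python scripts to look and compute and a tool call to move; the robot and the scene stay as the last step left them, time stands still between calls to the robot, and variables do not carry over. Pictures are saved under pics/ and viewed, at most 10 in all, crops included, and the job is handed in when it is done.

Besides the shell and the picture viewer there is one more tool, called after ">>>" as a command line: name --argument value ..., lists and objects as JSON in quotes. carry_out: Moves the arm, as the interface text tells. Its arguments: {"type":"object","properties":{"steps":{"type":"array"},"newtons":{"type":"number"}},"required":["steps"]}

```bash
mkdir -p pics; python3 - <<'E'
from plant import r
import cv2,numpy as np
s=r.get_state();print(s)
for n in("scene","top"):
    im,d=r.capture(n);np.savez(f"pics/{n}0.npz",im=im,d=d)
    cv2.imwrite(f"pics/{n}0.png",im[:,:,::-1]);m=r.camera_model(n);print(n,m)
    R=cv2.Rodrigues(np.array(m["rvec"]))[0];print(-R.T@np.array(m["tvec"]).ravel())
print(r.camera_model("wrist"))
E
```

```text
{'t': 0.0, 'joint_positions': array([-1.37220383,  0.33390605,  0.03989063,  1.46624263, -0.01337638,
        1.3433229 , -0.05850515]), 'joint_vel': array([-2.33356211e-05,  4.62393567e-04, -1.73695818e-03, -1.94315077e-03,
       -1.36716546e-03, -3.58991830e-04, -6.43826646e-04]), 'joint_efforts': array([-2.80364102e-04, -6.56361651e+01,  1.33485999e+00, -4.03813255e+01,
       -5.97853493e-02,  4.48037277e-02,  1.82308413e-04]), 'ee_pos': array([0.19062669, 0.62093328, 0.22167669]), 'tcp_rot': array([-5.10903069e-05,  1.48362737e-01,  9.88932681e-01, -8.05004519e-04]), 'ft_force': array([ 0.21703975,  0.60014679, -0.34521429]), 'moment': array([-0.00181475,  0.03334026, -0.04052222]), 'gripper_force': 0.0, 'finger_gap': 0.08697077658610786}
scene {'K': array([[416.25576081,   0.        , 309.8030071 ],
       [  0.        , 416.25576081, 197.53290181],
       [  0.        ,   0.        ,   1.        ]]), 'rvec': array([ 1.99092401, -0.84709159,  0.49087795]), 'tvec': array([-0.37603096,  0.26425586,  0.71027632])}
[-0.08519481 -0.58726142  0.60298321]
top {'K': array([[396.25406116,   0.        , 316.69647762],
       [  0.        , 396.25406116, 196.22746741],
       [  0.        ,   0.        ,   1.        ]]), 'rvec': array([ 2.09502816, -2.11498909,  0.17630469]), 'tvec': array([0.01114579, 0.54930093, 1.06923642])}
[ 0.33017951 -0.02573439  1.15561304]
{'K': array([[327.83425047,   0.        , 320.35831441],
       [  0.        , 327.83425047, 198.09854353],
       [  0.        ,   0.        ,   1.        ]]), 'T_tool_cam': array([[-5.92126634e-04, -9.51853397e-01, -3.06553029e-01,
         8.56002300e-02],
       [ 9.99999451e-01, -2.98694412e-04, -1.00411018e-03,
         1.17185981e-04],
       [ 8.64200010e-04, -3.06553455e-01,  9.51853052e-01,
        -1.62363918e-01],
       [ 0.00000000e+00,  0.00000000e+00,  0.00000000e+00,
         1.00000000e+00]])}
```

View pics/top0.png

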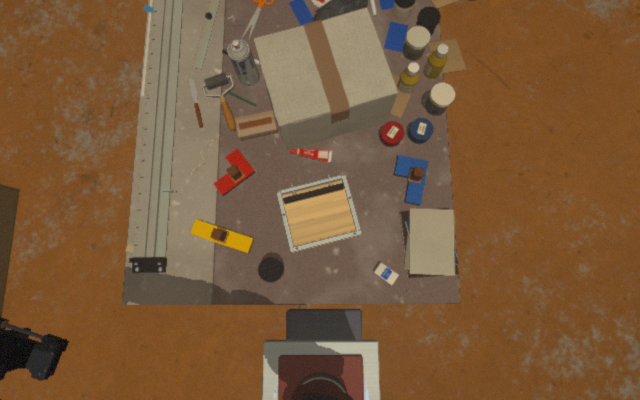

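View pics/scene0.png

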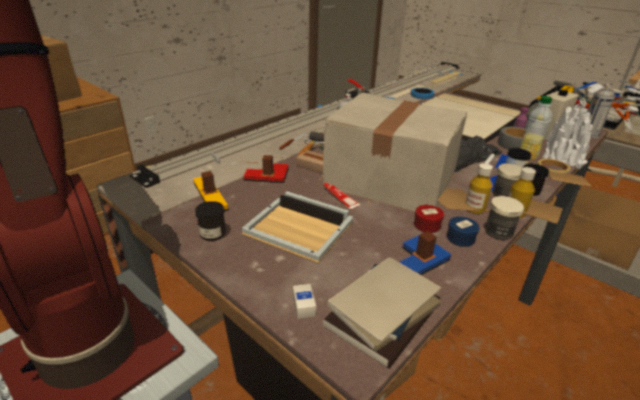

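The top view shows yellow at (222,236), red at (234,172), blue at (411,178), and the tray at (318,213) with its bar on the far side. The scene view agrees with this, and all three handles are up. Next I'll measure coarse poses from colour and depth.

```bash
cat > h.py <<'E'
from plant import r
import cv2,numpy as np
from scipy.spatial.transform import Rotation as Ro
def Twc(n,s=None):
    m=r.camera_model(n);T=np.eye(4)
    if n=="wrist":
        W=np.eye(4);q=s["tcp_rot"];W[:3,:3]=Ro.from_quat([q[1],q[2],q[3],q[0]]).as_matrix();W[:3,3]=s["ee_pos"]
        return m["K"],W@m["T_tool_cam"]
    R=cv2.Rodrigues(m["rvec"])[0];T[:3,:3]=R.T;T[:3,3]=-R.T@m["tvec"];return m["K"],T
def cast(K,T,uv,z):
    uv=np.atleast_2d(uv).astype(float);d=np.c_[(uv-[K[0,2],K[1,2]])/[K[0,0],K[1,1]],np.ones(len(uv))]@T[:3,:3].T
    return (T[:3,3]+d*((z-T[2,3])/d[:,2])[:,None])[:,:2]
def cloud(K,T,d):
    v,u=np.indices(d.shape);c=np.stack([(u-K[0,2])/K[0,0]*d,(v-K[1,2])/K[1,1]*d,d],-1)
    return c@T[:3,:3].T+T[:3,3]
def masks(im):
    h,s,v=cv2.split(cv2.cvtColor(im,cv2.COLOR_RGB2HSV))
    h=h.astype(int);S=s>150
    return dict(red=S&((h<4)|(h>174))&(v>90),blue=S&(h>100)&(h<125)&(v>60),yellow=S&(h>18)&(h<30)&(v>120),
      brown=(h>=4)&(h<16)&(s>90))
def biggest(m):
    n,l,st,_=cv2.connectedComponentsWithStats(m.astype(np.uint8));return l==1+np.argmax(st[1:,4])
def yaw():
    return None
def move(s,xy,z,yaw_tool):
    """shift in tool axes + turn to bring TCP to xy,z and tool y axis along yaw_tool (mod pi)"""
    q=s["tcp_rot"];R=Ro.from_quat([q[1],q[2],q[3],q[0]]).as_matrix()
    cur=np.arctan2(R[1,1],R[0,1]);dy=(yaw_tool-cur+np.pi/2)%np.pi-np.pi/2
    return np.round(R.T@(np.r_[xy,z]-s["ee_pos"]),4),"turn",round(-dy,4)
E
python3 - <<'E'
from h import *
z=np.load("pics/top0.npz");im,d=z["im"],z["d"];K,T=Twc("top");P=cloud(K,T,d);M=masks(im)
for n,(u,v) in dict(red=(234,172),blue=(411,178),yellow=(222,236)).items():
    w=np.zeros(d.shape,bool);w[v-40:v+40,u-40:u+40]=1
    m=biggest(M[n]&w);p=P[m];print(n,m.sum(),"z pct",np.percentile(p[:,2],[5,50,95]).round(4))
    c=max(cv2.findContours(m.astype(np.uint8),cv2.RETR_EXTERNAL,cv2.CHAIN_APPROX_NONE)[0],key=len)[:,0]
    xy=cast(K,T,c,.018).astype(np.float32);R=cv2.minAreaRect(xy*1000);print("rect",R,cv2.boxPoints(R).round().tolist())
    print("poly",cv2.approxPolyDP(xy*1000,9,True)[:,0].round().tolist())
    t=w&(P[...,2]>.06)&(d>0);print("handle",t.sum(),P[t].mean(0).round(4) if t.any() else 0)
    b=cv2.connectedComponents((M["brown"]&w).astype(np.uint8))
    hb=M["brown"]&w&(cv2.dilate(m.astype(np.uint8),np.ones((9,9)))>0);print("brown at .06",cast(K,T,np.argwhere(hb)[:,::-1].mean(0),.06).round(4))
hh=cv2.cvtColor(im,cv2.COLOR_RGB2HSV)
# tray
w=np.zeros(d.shape,bool);w[170:255,270:365]=1
wood=biggest(w&(hh[...,0]>8)&(hh[...,0]<25)&(hh[...,1]>70)&(hh[...,2]>110))
c=np.argwhere(wood)[:,::-1];R=cv2.minAreaRect((cast(K,T,c,.006)*1000).astype(np.float32));print("wood",R,P[wood][:,2].mean())
blk=biggest(w&(hh[...,2]<45));c=np.argwhere(blk)[:,::-1];R=cv2.minAreaRect((cast(K,T,c,.038)*1000).astype(np.float32));print("bar",R,P[blk][:,2].mean(),blk.sum())
rim=w&(hh[...,1]<50)&(hh[...,2]>120);rim=biggest(rim);c=np.argwhere(rim)[:,::-1];R=cv2.minAreaRect((cast(K,T,c,.020)*1000).astype(np.float32));print("rim",R,cv2.boxPoints(R).round().tolist())
big=cv2.resize(im[100:300,170:470],None,fx=2.6,fy=2.6,interpolation=cv2.INTER_CUBIC);cv2.imwrite("pics/crop.png",big[:,:,::-1])
E
```

```text
red 245 z pct [0.014  0.0178 0.0214]
rect ((660.0840454101562, 233.93934631347656), (87.95671844482422, 40.3728141784668), 44.464637756347656) [[615.0, 218.0], [643.0, 189.0], [706.0, 250.0], [677.0, 279.0]]
poly [[705.0, 250.0], [683.0, 252.0], [683.0, 267.0], [693.0, 261.0], [674.0, 276.0], [645.0, 227.0], [618.0, 217.0], [642.0, 197.0]]
handle 103 [0.6226 0.2457 0.0709]
brown at .06 [[0.6436 0.2308]]
blue 167 z pct [0.0147 0.0177 0.021 ]
rect ((640.4063110351562, -270.2308349609375), (82.19139862060547, 51.46986770629883), 79.15771484375) [[607.0, -306.0], [658.0, -315.0], [673.0, -235.0], [623.0, -225.0]]
poly [[626.0, -227.0], [617.0, -256.0], [644.0, -263.0], [656.0, -314.0], [662.0, -285.0], [650.0, -272.0], [660.0, -264.0], [665.0, -276.0], [669.0, -256.0], [657.0, -249.0], [669.0, -250.0], [669.0, -235.0], [645.0, -240.0]]
handle 141 [ 0.5841 -0.2861  0.0682]
brown at .06 [[ 0.615  -0.2693]]
yellow 804 z pct [0.0126 0.0181 0.0219]
rect ((444.02630615234375, 283.89605712890625), (181.1012725830078, 46.02864074707031), 71.33589172363281) [[393.0, 205.0], [437.0, 191.0], [495.0, 362.0], [451.0, 377.0]]
poly [[490.0, 363.0], [449.0, 370.0], [399.0, 205.0], [439.0, 197.0], [463.0, 280.0], [451.0, 262.0], [423.0, 275.0], [443.0, 317.0], [472.0, 298.0]]
handle 161 [0.4132 0.2452 0.0726]
brown at .06 [[0.4381 0.2655]]
wood ((497.70672607421875, 0.270965576171875), (131.72755432128906, 187.9730224609375), 13.946175575256348) 0.013522797760255605Traceback (most recent call last):
  File "<stdin>", line 17, in <module>
  File "h.py", line 22, in biggest
    n,l,st,_=cv2.connectedComponentsWithStats(m.astype(np.uint8));return l==1+np.argmax(st[1:,4])
                                                                              ~~~~~~~~~^^^^^^^^^^
    return _wrapfunc(a, 'argmax', axis=axis, out=out, **kwds)
    return bound(*args, **kwds)
ValueError: attempt to get argmax of an empty sequence
```

>>> carry_out --steps '[{"xyz":[-0.455,-0.425,-0.078],"turn":-0.3,"fingers":0},{"xyz":[-0.455,-0.425,-0.078],"turn":-0.3,"fingers":0},{"xyz":[-0.455,-0.425,-0.078],"turn":-0.3,"fingers":0},{"xyz":[-0.455,-0.425,-0.078],"turn":-0.3,"fingers":0},{"xyz":[-0.455,-0.425,-0.078],"turn":-0.3,"fingers":0},{"xyz":[-0.455,-0.425,-0.078],"turn":-0.3,"fingers":0},{"xyz":[-0.455,-0.425,-0.078],"turn":-0.3,"fingers":0},{"xyz":[-0.455,-0.425,-0.078],"turn":-0.3,"fingers":0},{"xyz":[-0.455,-0.425,-0.078],"turn":-0.3,"fingers":0},{"xyz":[-0.455,-0.425,-0.078],"turn":-0.3,"fingers":0},{"xyz":[-0.455,-0.425,-0.078],"turn":-0.3,"fingers":0},{"xyz":[-0.455,-0.425,-0.078],"turn":-0.3,"fingers":0},{"xyz":[-0.455,-0.425,-0.078],"turn":-0.3,"fingers":0},{"xyz":[-0.455,-0.425,-0.078],"turn":-0.3,"fingers":0},{"xyz":[-0.455,-0.425,-0.078],"turn":-0.3,"fingers":0},{"xyz":[-0.455,-0.425,-0.078],"turn":-0.3,"fingers":0}]'

```text
t: 1.7
ee_pos: [0.5003, 0.0829, 0.3001]
tcp_rot: [-0.0, -0.002, 1.0, 0.0]
ft_force: [-0.7, -0.5, -0.2]
finger_gap: 0.0866
gripper_force: 0.0
```

```bash
python3 - <<'E'
from h import *
s=r.get_state();im,d=r.capture("wrist");np.savez("pics/w1.npz",im=im,d=d,p=s["ee_pos"],q=s["tcp_rot"]);print(s["t"],s["ee_pos"],s["tcp_rot"],s["joint_positions"].round(2))
cv2.imwrite("pics/w1.png",im[:,:,::-1])
E
```

```text
1.7 [0.50032842 0.08293645 0.30012713] [-4.66620679e-04 -2.06110580e-03  9.99997767e-01  1.44656654e-05] [-0.76 -0.01  0.51  1.7   0.    1.45  1.32]
```

View pics/w1.png

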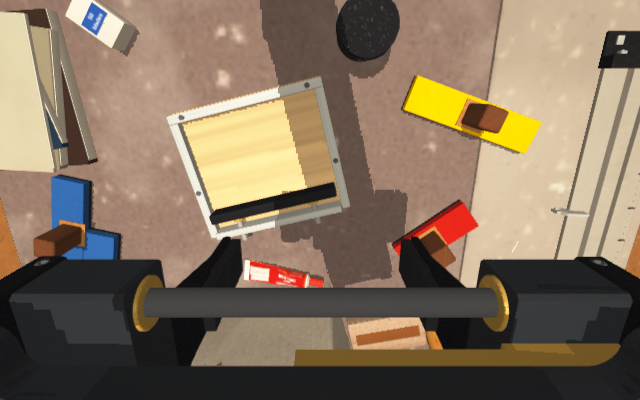

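The picture shows the tray around (258,155), yellow (472,115), red (435,230) and blue (80,220), with the last two partly hidden by the gripper. I'll measure the tray, yellow and red from it.

```bash
cat >> h.py <<'E'
def load(f):
    z=np.load(f);s=dict(ee_pos=z["p"],tcp_rot=z["q"]);K,T=Twc("wrist",s);return z["im"],z["d"],K,T,s
def block(im,d,K,T,n,uv,rad=75):
    """rect of plate (z=18mm) and of the post top (z=72mm)"""
    u,v=uv;w=np.zeros(d.shape,bool);w[max(v-rad,0):v+rad,max(u-rad,0):u+rad]=1;P=cloud(K,T,d)
    m=masks(im)[n]&w&(d>0)&(abs(P[...,2]-.018)<.0045);m=biggest(m)
    xy=(cast(K,T,np.argwhere(m)[:,::-1],.018)*1000).astype(np.float32)
    R=cv2.minAreaRect(xy);print(n,"plate",[np.round(a,1).tolist() if np.ndim(a) else round(a,2) for a in R],cv2.boxPoints(R).round(1).tolist())
    hull=cv2.approxPolyDP(xy[cv2.convexHull(xy,returnPoints=False)[:,0]],4,True)[:,0];print(" hull",hull.round(1).tolist())
    t=w&(d>0)&(P[...,2]>.066)&(P[...,2]<.08)
    if t.sum()>20:
        t=biggest(t);R=cv2.minAreaRect((cast(K,T,np.argwhere(t)[:,::-1],.072)*1000).astype(np.float32));print(" post",[np.round(a,1).tolist() if np.ndim(a) else round(a,2) for a in R],"z",P[t][:,2].mean().round(4))
E
python3 - <<'E'
from h import *
im,d,K,T,s=load("pics/w1.npz");P=cloud(K,T,d)
block(im,d,K,T,"yellow",(472,115));block(im,d,K,T,"red",(435,235),60);block(im,d,K,T,"blue",(80,225),60)
w=np.zeros(d.shape,bool);w[65:245,150:360]=1
hs=cv2.cvtColor(im,cv2.COLOR_RGB2HSV)
rim=w&(abs(P[...,2]-.020)<.004)&(hs[...,1]<60)&(d>0);rim=biggest(rim)
c=np.argwhere(rim)[:,::-1];xy=(cast(K,T,c,.020)*1000).astype(np.float32);R=cv2.minAreaRect(xy);print("rim",R,cv2.boxPoints(R).round(1).tolist(),"z",P[rim][:,2].mean())
fl=w&(abs(P[...,2]-.006)<.004)&(hs[...,1]>60)&(d>0);fl=biggest(fl);R=cv2.minAreaRect((cast(K,T,np.argwhere(fl)[:,::-1],.006)*1000).astype(np.float32));print("floor",R,cv2.boxPoints(R).round(1).tolist())
b=w&(abs(P[...,2]-.038)<.004)&(d>0)&(hs[...,2]<70);b=biggest(b);R=cv2.minAreaRect((cast(K,T,np.argwhere(b)[:,::-1],.038)*1000).astype(np.float32));print("bar",R,cv2.boxPoints(R).round(1).tolist(),P[b][:,2].mean())
v=np.zeros_like(im);v[rim]=[255,255,255];v[fl]=[0,255,0];v[b]=[0,0,255];cv2.imwrite("pics/m.png",v)
E
```

```text
yellow plate [[442.9, 283.0], [180.2, 44.8], 71.24] [[392.70001220703125, 204.89999389648438], [435.1000061035156, 190.39999389648438], [493.1000061035156, 361.0], [450.6000061035156, 375.5]]
 hull [[490.6000061035156, 361.6000061035156], [450.6000061035156, 373.70001220703125], [395.20001220703125, 204.1999969482422], [435.79998779296875, 193.60000610351562]]
 post [[442.8, 281.8], [30.1, 27.9], 71.41] z 0.0716
red plate [[608.4, 263.3], [46.9, 92.6], 37.61] [[561.5999755859375, 285.70001220703125], [618.0999755859375, 212.3000030517578], [655.2999877929688, 241.0], [598.7999877929688, 314.29998779296875]]
 hull [[619.0999755859375, 213.10000610351562], [630.2999877929688, 272.29998779296875], [596.4000244140625, 312.0], [564.0999755859375, 284.29998779296875]]
 post [[621.0, 245.9], [30.5, 24.2], 37.7] z 0.0715
blue plate [[571.1, -278.0], [47.3, 81.7], 76.16] [[525.7999877929688, -291.20001220703125], [605.0999755859375, -310.70001220703125], [616.4000244140625, -264.8999938964844], [537.0999755859375, -245.3000030517578]]
 hull [[605.0999755859375, -310.70001220703125], [595.5, -
[... 222 characters left out ...]
63574) [[395.0, 82.80000305175781], [445.20001220703125, -120.69999694824219], [619.5999755859375, -77.5999984741211], [569.4000244140625, 125.9000015258789]] z 0.020255030405469596
floor ((510.658203125, 2.2804183959960938), (162.23739624023438, 187.5015411376953), 13.7745361328125) [[409.6000061035156, 74.0], [454.20001220703125, -108.0999984741211], [611.7999877929688, -69.5], [567.0999755859375, 112.5999984741211]]
bar ((562.1340942382812, 16.642242431640625), (13.60239028930664, 178.05299377441406), 13.763376235961914) [[534.2999877929688, 101.5], [576.7000122070312, -71.4000015258789], [589.9000244140625, -68.19999694824219], [547.5999755859375, 104.69999694824219]] 0.03806939440664007
```

Sizes match the spec, so the poses are consistent:

| Item | Position (mm) | Yaw |
|---|---|---|
| Tray origin | (497, 0) | 13.8° |
| Red | (622, 245) | 37.6° |
| Blue | ≈(610, -278) | -102° |
| Yellow | (443, 282.5) | -18.8° |

Red goes first.

```bash
cat >> h.py <<'E'
O=np.array([.4972,.0002]);A=np.radians(13.8)
def tray(x,y): return O+np.array([[np.cos(A),-np.sin(A)],[np.sin(A),np.cos(A)]])@np.array([x,y])/1000
def intray(p): return np.array([[np.cos(A),np.sin(A)],[-np.sin(A),np.cos(A)]])@(np.array(p[:2])-O)*1000
def plan(s,*wp):
    """wp: (xy,z,tool y yaw deg); prints tool-frame shifts/turns from the pose s"""
    q=s["tcp_rot"];R=Ro.from_quat([q[1],q[2],q[3],q[0]]).as_matrix();cur=np.arctan2(R[1,1],R[0,1])
    for xy,z,yw in wp:
        print((R.T@(np.r_[xy,z]-s["ee_pos"])).round(4).tolist(),"turn",round(-((np.radians(yw)-cur+np.pi)%(2*np.pi)-np.pi),4))
E
python3 -c "
from h import *
s=r.get_state();plan(s,((.622,.2453),.11,127.6),((.622,.2453),.037,127.6),((.622,.2453),.12,127.6),(tray(-41,-41),.12,103.8))"
```

```text
[-0.1226, 0.1617, 0.1901] turn -0.6517
[-0.1226, 0.1617, 0.2631] turn -0.6517
[-0.1225, 0.1617, 0.1801] turn -0.6517
[0.0336, -0.1323, 0.1802] turn -0.2363
```

>>> carry_out --steps '[{"xyz":[-0.1226,0.1617,0.15],"turn":-0.652,"fingers":0},{"xyz":[-0.1226,0.1617,0.19],"turn":-0.652,"fingers":0},{"xyz":[-0.1226,0.1617,0.19],"turn":-0.652,"fingers":0},{"xyz":[-0.1226,0.1617,0.19],"turn":-0.652,"fingers":0},{"xyz":[-0.1226,0.1617,0.19],"turn":-0.652,"fingers":0},{"xyz":[-0.1226,0.1617,0.19],"turn":-0.652,"fingers":0},{"xyz":[-0.1226,0.1617,0.19],"turn":-0.652,"fingers":0},{"xyz":[-0.1226,0.1617,0.19],"turn":-0.652,"fingers":0},{"xyz":[-0.1226,0.1617,0.225],"turn":-0.652,"fingers":0},{"xyz":[-0.1226,0.1617,0.263],"turn":-0.652,"fingers":0},{"xyz":[-0.1226,0.1617,0.263],"turn":-0.652,"fingers":0},{"xyz":[-0.1226,0.1617,0.263],"turn":-0.652,"fingers":1},{"xyz":[-0.1226,0.1617,0.263],"turn":-0.652,"fingers":1},{"xyz":[-0.1226,0.1617,0.263],"turn":-0.652,"fingers":1},{"xyz":[-0.1226,0.1617,0.263],"turn":-0.652,"fingers":1},{"xyz":[-0.1226,0.1617,0.263],"turn":-0.652,"fingers":1},{"xyz":[-0.1226,0.1617,0.263],"turn":-0.652,"fingers":1}]' --newtons 45

```text
t: 3.45
ee_pos: [0.6234, 0.2436, 0.0379]
tcp_rot: [0.0, -0.321, 0.947, 0.0]
ft_force: [-0.6, 1.2, 0.3]
finger_gap: 0.0469
gripper_force: 0.0
```

>>> carry_out --steps '[{"xyz":[0,0,0],"turn":0,"fingers":1},{"xyz":[0,0,0],"turn":0,"fingers":1},{"xyz":[0,0,0],"turn":0,"fingers":1},{"xyz":[0,0,0],"turn":0,"fingers":1},{"xyz":[0,0,0],"turn":0,"fingers":1},{"xyz":[0,0,-0.04],"turn":0,"fingers":1},{"xyz":[0,0,-0.085],"turn":0,"fingers":1},{"xyz":[0,0,-0.085],"turn":0,"fingers":1}]'

```text
t: 4.25
ee_pos: [0.6268, 0.2443, 0.1292]
tcp_rot: [0.005, -0.321, 0.947, 0.0]
ft_force: [1.1, 0.5, -1.3]
finger_gap: 0.0276
gripper_force: 45.0
```

```bash
python3 - <<'E'
from h import *
s=r.get_state();print(s["ee_pos"],s["finger_gap"],s["ft_force"],s["joint_positions"].round(2))
plan(s,(tray(-41,-41),.12,103.8),(tray(-41,-41),.05,103.8),(tray(-41,-41),.043,103.8))
im,d=r.capture("wrist");np.savez("pics/w2.npz",im=im,d=d,p=s["ee_pos"],q=s["tcp_rot"])
cv2.imwrite("pics/w2.png",im[:,:,::-1])
E
```

```text
[0.6267543  0.24426115 0.12915812] 0.027560162514929095 [ 1.14292386  0.45430242 -1.28344744] [-0.74  0.45  0.41  1.54 -0.19  1.18  1.93]
[0.3053, -0.1361, 0.0066] turn 0.4127
[0.306, -0.1359, 0.0766] turn 0.4127
[0.306, -0.1359, 0.0836] turn 0.4127
```

View pics/w2.png

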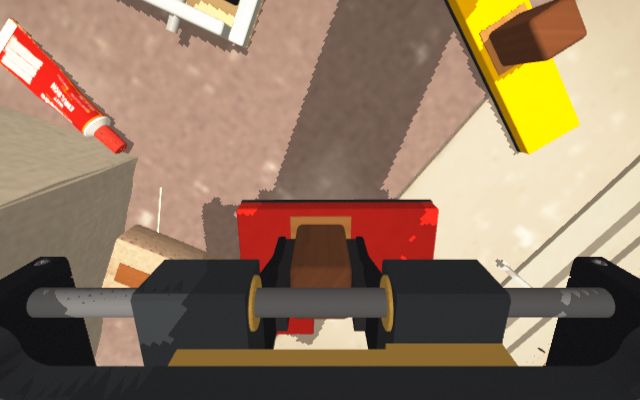

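Red is held squarely: its post is centred between the pads near (322,255) and the plate's near edge is at row ~207. I'm carrying it over the tray.

>>> carry_out --steps '[{"xyz":[0.305,-0.136,0.0],"turn":0.413,"fingers":1},{"xyz":[0.305,-0.136,0.0],"turn":0.413,"fingers":1},{"xyz":[0.305,-0.136,0.0],"turn":0.413,"fingers":1},{"xyz":[0.305,-0.136,0.0],"turn":0.413,"fingers":1},{"xyz":[0.305,-0.136,0.0],"turn":0.413,"fingers":1},{"xyz":[0.305,-0.136,0.0],"turn":0.413,"fingers":1},{"xyz":[0.305,-0.136,0.0],"turn":0.413,"fingers":1},{"xyz":[0.305,-0.136,0.0],"turn":0.413,"fingers":1},{"xyz":[0.305,-0.136,0.0],"turn":0.413,"fingers":1},{"xyz":[0.305,-0.136,0.0],"turn":0.413,"fingers":1},{"xyz":[0.305,-0.136,0.0],"turn":0.413,"fingers":1}]'

```text
t: 5.4
ee_pos: [0.4642, -0.049, 0.1222]
tcp_rot: [-0.0, -0.121, 0.993, -0.0]
ft_force: [0.3, 0.7, -1.7]
finger_gap: 0.0274
gripper_force: 45.0
```

```bash
cat >> h.py <<'E'
def held(n,h=.0199,cols=(250,390)):
    """offset of the held plate's camera-side edge in tool x (mm) and its slope; h: plate top below TCP"""
    im,d=r.capture("wrist");m=r.camera_model("wrist");K,T=m["K"],m["T_tool_cam"]
    hsv=cv2.cvtColor(im,cv2.COLOR_RGB2HSV);k=masks(im)[n];pts=[]
    for u in range(*cols,4):
        c=np.flatnonzero(k[120:260,u]);
        if len(c): pts.append((u,c[0]+120))
    p=cast(K,T,pts,-0.0+h)*1000  # tool frame plane z=h
    f=np.polyfit(p[:,1],p[:,0],1);print(n,"edge tool x",np.median(p[:,0]).round(1),"slope",f[0].round(4),"rows",np.median([q[1] for q in pts]))
    return im,d
E
python3 - <<'E'
from h import *
s=r.get_state();print(s["ee_pos"],intray(s["ee_pos"]).round(1),s["finger_gap"],s["ft_force"])
held("red",-.0+.0199)
plan(s,(tray(-41,-41),.05,103.8),(tray(-41,-41),.0435,103.8))
E
```

```text
[ 0.46423569 -0.04895873  0.12221905] [-43.7 -39.9] 0.027368350388740414 [ 0.28994178  0.65541083 -1.70064763]
red edge tool x 23.8 slope -0.0003 rows 203.0
[-0.0028, -0.0011, 0.0722] turn 0.0022
[-0.0028, -0.0011, 0.0787] turn 0.0022
```

>>> carry_out --steps '[{"xyz":[-0.003,-0.001,0.0],"turn":0.002,"fingers":1},{"xyz":[-0.003,-0.001,0.035],"turn":0.002,"fingers":1},{"xyz":[-0.003,-0.001,0.065],"turn":0.002,"fingers":1},{"xyz":[-0.003,-0.001,0.072],"turn":0.002,"fingers":1},{"xyz":[-0.003,-0.001,0.076],"turn":0.002,"fingers":1},{"xyz":[-0.003,-0.001,0.0785],"turn":0.002,"fingers":1},{"xyz":[-0.003,-0.001,0.0785],"turn":0.002,"fingers":1}]'

```text
t: 6.15
ee_pos: [0.4679, -0.0502, 0.0449]
tcp_rot: [0.001, -0.119, 0.993, 0.0]
ft_force: [-0.6, 0.1, -2.6]
finger_gap: 0.0277
gripper_force: 45.0
```

```bash
python3 -c "
from h import *
s=r.get_state();print(s['ee_pos'],intray(s['ee_pos']).round(1),s['ft_force'].round(1))"
```

```text
[ 0.46790356 -0.0501796   0.0448936 ] [-40.5 -41.9] [-0.6  0.1 -2.6]
```

>>> carry_out --steps '[{"xyz":[0.0,0,0.0015],"turn":0,"fingers":1},{"xyz":[0.002,0,0.0015],"turn":0,"fingers":1},{"xyz":[0.004,0,0.0015],"turn":0,"fingers":1},{"xyz":[0.006,0,0.0015],"turn":0,"fingers":1},{"xyz":[0.006,0,0.0015],"turn":0,"fingers":1}]'

```text
t: 6.65
ee_pos: [0.4621, -0.0517, 0.0434]
tcp_rot: [0.001, -0.119, 0.993, 0.0]
ft_force: [2.0, -0.1, 6.7]
finger_gap: 0.0276
gripper_force: 45.0
```

```bash
python3 -c "
from h import *
s=r.get_state();print(s['ee_pos'],intray(s['ee_pos']).round(1),s['ft_force'].round(1),s['tcp_rot'].round(4))"
```

```text
[ 0.46210487 -0.05166389  0.04336222] [-46.5 -42. ] [ 2.  -0.1  6.7] [ 1.100e-03 -1.193e-01  9.929e-01  1.000e-04]
```

>>> carry_out --steps '[{"xyz":[0.001,0,0],"turn":0,"fingers":1},{"xyz":[0.002,0,0],"turn":0,"fingers":1},{"xyz":[0.003,0,0],"turn":0,"fingers":1},{"xyz":[0.003,0,0],"turn":0,"fingers":1}]'

```text
t: 7.05
ee_pos: [0.461, -0.052, 0.0436]
tcp_rot: [0.003, -0.119, 0.993, -0.0]
ft_force: [9.0, 1.6, -1.3]
finger_gap: 0.0276
gripper_force: 45.0
```

```bash
python3 -c "
from h import *
s=r.get_state();print(s['ee_pos'],intray(s['ee_pos']).round(1),s['ft_force'].round(1),s['tcp_rot'].round(4))"
```

```text
[ 0.46098302 -0.05195752  0.04357467] [-47.6 -42. ] [ 9.   1.6 -1.3] [ 2.800e-03 -1.194e-01  9.928e-01 -1.000e-04]
```

```bash
python3 -c "
from h import *
s=r.get_state();plan(s,((.6,-.33),.2,-12))"
```

```text
[-0.07, -0.3032, -0.1558] turn 2.0197
```

>>> carry_out --steps '[{"xyz":[-0.001,0,0],"turn":0,"fingers":1},{"xyz":[-0.001,0,0],"turn":0,"fingers":0},{"xyz":[-0.001,0,0],"turn":0,"fingers":0},{"xyz":[-0.001,0,0],"turn":0,"fingers":0},{"xyz":[-0.001,0,-0.05],"turn":0,"fingers":0},{"xyz":[-0.001,0,-0.1],"turn":0,"fingers":0},{"xyz":[-0.07,-0.303,-0.156],"turn":2.02,"fingers":0},{"xyz":[-0.07,-0.303,-0.156],"turn":2.02,"fingers":0},{"xyz":[-0.07,-0.303,-0.156],"turn":2.02,"fingers":0},{"xyz":[-0.07,-0.303,-0.156],"turn":2.02,"fingers":0},{"xyz":[-0.07,-0.303,-0.156],"turn":2.02,"fingers":0},{"xyz":[-0.07,-0.303,-0.156],"turn":2.02,"fingers":0},{"xyz":[-0.07,-0.303,-0.156],"turn":2.02,"fingers":0},{"xyz":[-0.07,-0.303,-0.156],"turn":2.02,"fingers":0},{"xyz":[-0.07,-0.303,-0.156],"turn":2.02,"fingers":0},{"xyz":[-0.07,-0.303,-0.156],"turn":2.02,"fingers":0},{"xyz":[-0.07,-0.303,-0.156],"turn":2.02,"fingers":0},{"xyz":[-0.07,-0.303,-0.156],"turn":2.02,"fingers":0},{"xyz":[-0.07,-0.303,-0.156],"turn":2.02,"fingers":0},{"xyz":[-0.07,-0.303,-0.156],"turn":2.02,"fingers":0}]'

```text
t: 9.05
ee_pos: [0.5978, -0.3298, 0.1979]
tcp_rot: [-0.001, 0.779, 0.627, -0.0]
ft_force: [0.1, 0.2, -0.2]
finger_gap: 0.0867
gripper_force: 0.0
```

```bash
python3 - <<'E'
from h import *
s=r.get_state();im,d=r.capture("wrist");np.savez("pics/w3.npz",im=im,d=d,p=s["ee_pos"],q=s["tcp_rot"]);print(s["t"],s["ee_pos"],s["tcp_rot"],s["joint_positions"].round(2),s["joint_vel"].round(2))
cv2.imwrite("pics/w3.png",im[:,:,::-1])
E
```

```text
9.05 [ 0.59779114 -0.32979208  0.19787929] [-6.46910875e-04  7.79151251e-01  6.26835505e-01 -3.98620625e-04] [-0.28  0.65  1.13  1.45 -0.59  1.42  0.64] [-0.06  0.08  0.14  0.   -0.1   0.04 -0.55]
```

View pics/w3.png

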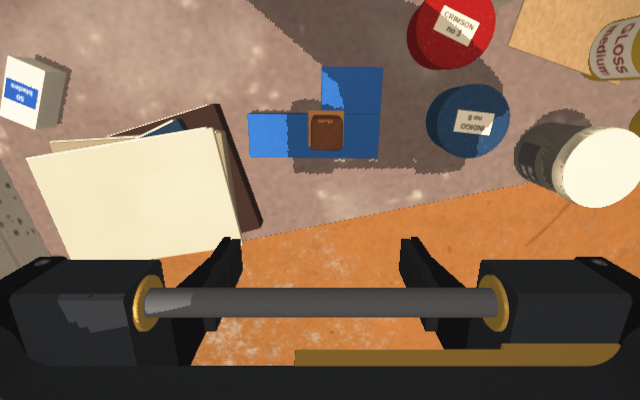

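The whole blue block is now in view: post at (326,131), long limb (248–380, 113–158), foot (322–383, 67–113).

```bash
python3 - <<'E'
from h import *
im,d,K,T,s=load("pics/w3.npz");P=cloud(K,T,d)
M=masks(im)["blue"]; 
w=np.zeros(d.shape,bool);w[55:175,230:400]=1
h,sa,v=cv2.split(cv2.cvtColor(im,cv2.COLOR_RGB2HSV))
m=biggest(w&(sa>110)&(h>98)&(h<125)&(abs(P[...,2]-.018)<.0045))
xy=(cast(K,T,np.argwhere(m)[:,::-1],.018)*1000).astype(np.float32);R=cv2.minAreaRect(xy);print(R,cv2.boxPoints(R).round(1).tolist())
t=biggest(w&(P[...,2]>.066)&(P[...,2]<.08));R2=cv2.minAreaRect((cast(K,T,np.argwhere(t)[:,::-1],.072)*1000).astype(np.float32));print("post",R2)
st=P[130:260,30:240,2];print("stack",np.percentile(st,[50,90]))
s=r.get_state();print(s["ee_pos"],s["tcp_rot"])
E
```

```text
((603.62060546875, -265.33404541015625), (88.31504821777344, 134.70884704589844), 77.59365844726562) [[528.4000244140625, -294.0], [659.9000244140625, -322.8999938964844], [678.9000244140625, -236.6999969482422], [547.2999877929688, -207.6999969482422]]
post ((612.8665771484375, -281.6247253417969), (27.496767044067383, 27.24163246154785), 77.60694122314453)
stack [0.05760363 0.05870282]
[ 0.59783635 -0.3297353   0.19779402] [-6.87809304e-04  7.79725701e-01  6.26120732e-01 -4.33285656e-04]
```

```bash
python3 -c "
from h import *
s=r.get_state();b=(.6128,-.2818);plan(s,(b,.11,-12.4),(b,.037,-12.4))"
```

```text
[0.05, 0.0044, 0.0878] turn -0.0012
[0.05, 0.0045, 0.1608] turn -0.0012
```

>>> carry_out --steps '[{"xyz":[0.05,0.0045,0.04],"turn":0,"fingers":0.35},{"xyz":[0.05,0.0045,0.088],"turn":0,"fingers":0.35},{"xyz":[0.05,0.0045,0.088],"turn":0,"fingers":0.35},{"xyz":[0.05,0.0045,0.12],"turn":0,"fingers":0.35},{"xyz":[0.05,0.0045,0.161],"turn":0,"fingers":0.35},{"xyz":[0.05,0.0045,0.161],"turn":0,"fingers":0.35},{"xyz":[0.05,0.0045,0.161],"turn":0,"fingers":1},{"xyz":[0.05,0.0045,0.161],"turn":0,"fingers":1},{"xyz":[0.05,0.0045,0.161],"turn":0,"fingers":1},{"xyz":[0.05,0.0045,0.161],"turn":0,"fingers":1},{"xyz":[0.05,0.0045,0.161],"turn":0,"fingers":1},{"xyz":[0.05,0.0045,0.161],"turn":0,"fingers":1},{"xyz":[0.05,0.0045,0.161],"turn":0,"fingers":1}]'

```text
t: 10.4
ee_pos: [0.6135, -0.2825, 0.0387]
tcp_rot: [0.001, 0.777, 0.629, 0.0]
ft_force: [-0.5, 0.7, 7.1]
finger_gap: 0.0276
gripper_force: 44.9
```

```bash
python3 - <<'E'
from h import *
s=r.get_state();print(s["t"],s["ee_pos"],s["tcp_rot"],s["finger_gap"],s["gripper_force"],s["ft_force"].round(1))
plan(s,((.58,-.26),.13,40),(tray(-3,36),.13,103.8))
E
```

```text
10.4 [ 0.61353145 -0.2824535   0.03873414] [5.59783864e-04 7.77261042e-01 6.29177880e-01 3.94702868e-04] 0.0275712499403687 44.909552838653326 [-0.5  0.7  7.1]
[0.015, -0.0373, -0.0913] turn -0.9079
[0.2833, -0.1909, -0.0916] turn -2.0215
```

>>> carry_out --steps '[{"xyz":[0,0,-0.045],"turn":0,"fingers":1},{"xyz":[0,0,-0.09],"turn":0,"fingers":1},{"xyz":[0.283,-0.191,-0.091],"turn":-2.02,"fingers":1},{"xyz":[0.283,-0.191,-0.091],"turn":-2.02,"fingers":1},{"xyz":[0.283,-0.191,-0.091],"turn":-2.02,"fingers":1},{"xyz":[0.283,-0.191,-0.091],"turn":-2.02,"fingers":1},{"xyz":[0.283,-0.191,-0.091],"turn":-2.02,"fingers":1},{"xyz":[0.283,-0.191,-0.091],"turn":-2.02,"fingers":1},{"xyz":[0.283,-0.191,-0.091],"turn":-2.02,"fingers":1},{"xyz":[0.283,-0.191,-0.091],"turn":-2.02,"fingers":1},{"xyz":[0.283,-0.191,-0.091],"turn":-2.02,"fingers":1},{"xyz":[0.283,-0.191,-0.091],"turn":-2.02,"fingers":1},{"xyz":[0.283,-0.191,-0.091],"turn":-2.02,"fingers":1},{"xyz":[0.283,-0.191,-0.091],"turn":-2.02,"fingers":1},{"xyz":[0.283,-0.191,-0.091],"turn":-2.02,"fingers":1},{"xyz":[0.283,-0.191,-0.091],"turn":-2.02,"fingers":1},{"xyz":[0.283,-0.191,-0.091],"turn":-2.02,"fingers":1},{"xyz":[0.283,-0.191,-0.091],"turn":-2.02,"fingers":1}]'

```text
t: 12.2
ee_pos: [0.485, 0.0342, 0.1285]
tcp_rot: [-0.0, -0.118, 0.993, 0.0]
ft_force: [-0.0, -0.2, -1.8]
finger_gap: 0.0277
gripper_force: 44.9
```

```bash
python3 - <<'E'
from h import *
s=r.get_state();print(s["t"],s["ee_pos"],intray(s["ee_pos"]).round(1),s["finger_gap"],s["ft_force"].round(1))
im,d=held("blue",.0207,(340,470));np.savez("pics/w4.npz",im=im,d=d,p=s["ee_pos"],q=s["tcp_rot"])
cv2.imwrite("pics/w4.png",im[:,:,::-1])
plan(s,(tray(-3,36),.13,103.8))
E
```

```text
12.2 [0.48495731 0.03423003 0.12849387] [-3.8 36. ] 0.027710973391821624 [-0.  -0.2 -1.8]
blue edge tool x 61.0 slope -0.0225 rows 139.0
[-0.0008, 0.0, -0.0015] turn -0.0044
```

View pics/w4.png

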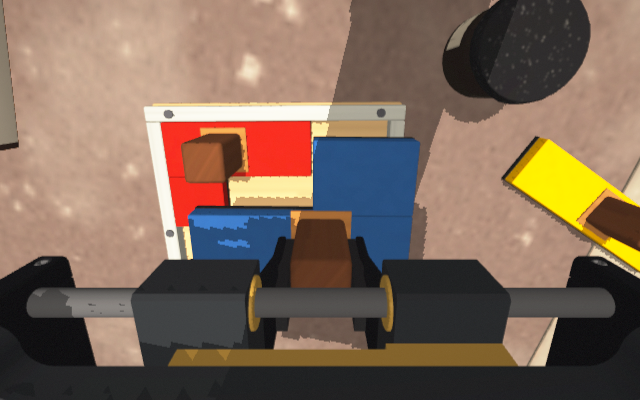

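Red lies flush on the -x wall, with its post at (213,158). Blue is held square above its place. I'll recheck the red pose and the tray from this view.

```bash
python3 - <<'E'
from h import *
im,d,K,T,s=load("pics/w4.npz");P=cloud(K,T,d);h,sa,v=cv2.split(cv2.cvtColor(im,cv2.COLOR_RGB2HSV))
w=np.zeros(d.shape,bool);w[110:240,150:330]=1
m=biggest(w&masks(im)["red"]&(abs(P[...,2]-.024)<.005));q=np.array([intray(p) for p in cast(K,T,np.argwhere(m)[:,::-1],.024)])
print("red x",np.percentile(q[:,0],[.3,99.7]).round(1),"y",np.percentile(q[:,1],[.3,99.7]).round(1))
a=q[q[:,1]>-20];lo=[a[(a[:,1]>y)&(a[:,1]<y+6),0].min() for y in range(-85,20,15) if ((a[:,1]>y)&(a[:,1]<y+6)).any()];print(lo)
R=cv2.minAreaRect(q.astype(np.float32));print(R)
t=biggest(w&(P[...,2]>.072)&(P[...,2]<.086));R=cv2.minAreaRect(np.array([intray(p) for p in cast(K,T,np.argwhere(t)[:,::-1],.078)],np.float32));print("post",R)
w[:]=0;w[95:250,135:415]=1
rim=biggest(w&(abs(P[...,2]-.020)<.004)&(sa<60)&(v>120));q=np.array([intray(p) for p in cast(K,T,np.argwhere(rim)[:,::-1],.020)])
print("rim x min",np.percentile(q[:,0],.5),"y",np.percentile(q[:,1],[.5,99.5]))
c=q[(abs(q[:,1])<60)];print("wall x",np.percentile(c[:,0],[2,98]));R=cv2.minAreaRect(q.astype(np.float32));print(R)
E
```

```text
red x [-67.9  19.9] y [-90.9  27.9]
[np.float64(-67.29790936205072), np.float64(-68.02761475221028), np.float64(-67.92934064453812)]
((-23.253555297851562, -31.40454864501953), (89.40770721435547, 119.57122802734375), 0.3179103136062622)
post ((-45.84027862548828, -39.995140075683594), (28.83633804321289, 28.083581924438477), 89.72222137451172)
rim x min -79.64948114065879 y [-104.50875614  103.73078805]
wall x [-79.43821084 -68.36838549]
((-16.865211486816406, -0.071136474609375), (125.71499633789062, 209.21609497070312), 0.05893998220562935)
```

```bash
python3 - <<'E'
from h import *
im,d,K,T,s=load("pics/w4.npz");P=cloud(K,T,d);h,sa,v=cv2.split(cv2.cvtColor(im,cv2.COLOR_RGB2HSV))
zt=s["ee_pos"][2]-.0207
w=np.zeros(d.shape,bool);w[120:262,170:440]=1
m=biggest(w&(h>98)&(h<125)&(sa>90)&(abs(P[...,2]-zt)<.006));print(zt,P[m][:,2].mean())
q=np.array([intray(p) for p in cast(K,T,np.argwhere(m)[:,::-1],zt)])
f=q[q[:,0]<-25];print("foot x min",np.percentile(f[:,0],.5),"y",np.percentile(f[:,1],[.5,99.5]))
g=q[q[:,0]>-15];print("plate y",np.percentile(g[:,1],[.5,99.5]),"plate xmin",np.percentile(q[q[:,1]<0][:,0],.5));print(intray(s["ee_pos"]))
E
```

```text
0.10779386639507893 0.10800071707143152
foot x min -64.19353359836302 y [32.28071349 91.13198225]Traceback (most recent call last):
  File "<stdin>", line 8, in <module>
    return _quantile_unchecked(
        a, q, axis, out, overwrite_input, method, keepdims, weights)
    return _ureduce(a,
                    func=_quantile_ureduce_func,
    ...<5 lines>...
                    overwrite_input=overwrite_input,
                    method=method)
    r = func(a, **kwargs)
    result = _quantile(arr,
                       quantiles=q,
    ...<2 lines>...
                       out=out,
                       weights=wgt)
    slices_having_nans = np.isnan(arr[-1, ...])
                                  ~~~^^^^^^^^^
IndexError: index -1 is out of bounds for axis 0 with size 0
```

>>> carry_out --steps '[{"xyz":[0,0,0.03],"turn":-0.003,"fingers":1},{"xyz":[0,0,0.055],"turn":-0.003,"fingers":1},{"xyz":[0,0,0.062],"turn":-0.003,"fingers":1},{"xyz":[0,0,0.069],"turn":-0.003,"fingers":1},{"xyz":[0,0,0.076],"turn":-0.003,"fingers":1},{"xyz":[0,0,0.081],"turn":-0.003,"fingers":1},{"xyz":[0,0,0.0835],"turn":-0.003,"fingers":1},{"xyz":[0,0,0.0835],"turn":-0.003,"fingers":1}]'

```text
t: 13.05
ee_pos: [0.4853, 0.0344, 0.0451]
tcp_rot: [0.0, -0.121, 0.993, 0.0]
ft_force: [0.2, -0.6, -2.1]
finger_gap: 0.0276
gripper_force: 44.9
```

```bash
python3 -c "
from h import *
s=r.get_state();print(s['ee_pos'],intray(s['ee_pos']).round(1),s['ft_force'].round(1),s['tcp_rot'].round(4))"
```

```text
[0.48525009 0.034419   0.0451171 ] [-3.4 36.1] [ 0.2 -0.6 -2.1] [ 0.     -0.1207  0.9927  0.    ]
```

Blue is down without resistance, so I'm pushing it home towards -x.

>>> carry_out --steps '[{"xyz":[0.001,0,0.001],"turn":0,"fingers":1},{"xyz":[0.003,0,0.001],"turn":0,"fingers":1},{"xyz":[0.005,0,0.001],"turn":0,"fingers":1},{"xyz":[0.007,0,0.001],"turn":0,"fingers":1},{"xyz":[0.007,0,0.001],"turn":0,"fingers":1}]'

```text
t: 13.55
ee_pos: [0.4811, 0.0334, 0.0453]
tcp_rot: [0.003, -0.122, 0.993, 0.0]
ft_force: [8.2, 2.2, -2.3]
finger_gap: 0.0276
gripper_force: 45.0
```

```bash
python3 -c "
from h import *
s=r.get_state();print(s['ee_pos'],intray(s['ee_pos']).round(1),s['ft_force'].round(1),s['tcp_rot'].round(4))"
```

```text
[0.481095   0.03342838 0.04526698] [-7.7 36.1] [ 8.2  2.2 -2.3] [ 3.000e-03 -1.215e-01  9.926e-01  1.000e-04]
```

>>> carry_out --steps '[{"xyz":[0.003,0,0],"turn":0,"fingers":1},{"xyz":[0.003,0,0],"turn":0,"fingers":1},{"xyz":[-0.002,0,0],"turn":0,"fingers":1},{"xyz":[-0.002,0,0],"turn":0,"fingers":0},{"xyz":[-0.002,0,0],"turn":0,"fingers":0},{"xyz":[-0.002,0,0],"turn":0,"fingers":0},{"xyz":[-0.002,0,-0.04],"turn":0,"fingers":0},{"xyz":[-0.002,0,-0.085],"turn":0,"fingers":0},{"xyz":[-0.002,0,-0.085],"turn":0,"fingers":0},{"xyz":[-0.002,0,-0.085],"turn":0,"fingers":0}]'

```text
t: 14.55
ee_pos: [0.4805, 0.0338, 0.1296]
tcp_rot: [0.001, -0.121, 0.993, 0.001]
ft_force: [-0.3, 0.9, 0.1]
finger_gap: 0.0758
gripper_force: 0.0
```

```bash
python3 -c "
from h import *
s=r.get_state();print(s['t'],s['ee_pos'],s['joint_vel'].round(2));y=(.4430,.2822);plan(s,(y,.14,71.2),(y,.037,71.2))"
```

```text
14.55 [0.48048632 0.03379567 0.12957023] [ 0.02  0.04 -0.02  0.03 -0.02 -0.01  0.01]
[-0.0234, 0.2501, -0.0099] turn 0.571
[-0.0232, 0.2499, 0.0931] turn 0.571
```

>>> carry_out --steps '[{"xyz":[-0.0233,0.25,-0.01],"turn":0.571,"fingers":0.2},{"xyz":[-0.0233,0.25,-0.01],"turn":0.571,"fingers":0.2},{"xyz":[-0.0233,0.25,-0.01],"turn":0.571,"fingers":0.2},{"xyz":[-0.0233,0.25,-0.01],"turn":0.571,"fingers":0.2},{"xyz":[-0.0233,0.25,-0.01],"turn":0.571,"fingers":0.2},{"xyz":[-0.0233,0.25,-0.01],"turn":0.571,"fingers":0.2},{"xyz":[-0.0233,0.25,-0.01],"turn":0.571,"fingers":0.2},{"xyz":[-0.0233,0.25,0.03],"turn":0.571,"fingers":0.2},{"xyz":[-0.0233,0.25,0.07],"turn":0.571,"fingers":0.2},{"xyz":[-0.0233,0.25,0.09],"turn":0.571,"fingers":0.2},{"xyz":[-0.0233,0.25,0.09],"turn":0.571,"fingers":0.2},{"xyz":[-0.0233,0.25,0.09],"turn":0.571,"fingers":1},{"xyz":[-0.0233,0.25,0.09],"turn":0.571,"fingers":1},{"xyz":[-0.0233,0.25,0.09],"turn":0.571,"fingers":1},{"xyz":[-0.0233,0.25,0.09],"turn":0.571,"fingers":1},{"xyz":[-0.0233,0.25,0.09],"turn":0.571,"fingers":1},{"xyz":[-0.0233,0.25,0.09],"turn":0.571,"fingers":1},{"xyz":[-0.0233,0.25,0.09],"turn":0.571,"fingers":1},{"xyz":[-0.0233,0.25,0.09],"turn":0.571,"fingers":1},{"xyz":[-0.0233,0.25,0.09],"turn":0.571,"fingers":1}]' --newtons 58

```text
t: 16.55
ee_pos: [0.4431, 0.282, 0.0394]
tcp_rot: [0.0, 0.164, 0.987, 0.0]
ft_force: [-1.5, 2.0, 5.0]
finger_gap: 0.0274
gripper_force: 58.0
```

```bash
python3 -c "
from h import *
s=r.get_state();print(s['t'],s['ee_pos'],s['finger_gap'],s['gripper_force'],s['ft_force']);plan(s,(tray(40,0),.125,103.8))"
```

```text
16.55 [0.44313676 0.28199059 0.03938842] 0.027390885169799616 57.99925530329347 [-1.5191613   1.95799936  5.0204026 ]
[-0.1758, -0.2277, -0.0858] turn -0.5694
```

>>> carry_out --steps '[{"xyz":[0,0,-0.05],"turn":0,"fingers":1},{"xyz":[0,0,-0.096],"turn":0,"fingers":1},{"xyz":[-0.1758,-0.2277,-0.096],"turn":-0.569,"fingers":1},{"xyz":[-0.1758,-0.2277,-0.096],"turn":-0.569,"fingers":1},{"xyz":[-0.1758,-0.2277,-0.096],"turn":-0.569,"fingers":1},{"xyz":[-0.1758,-0.2277,-0.096],"turn":-0.569,"fingers":1},{"xyz":[-0.1758,-0.2277,-0.096],"turn":-0.569,"fingers":1},{"xyz":[-0.1758,-0.2277,-0.096],"turn":-0.569,"fingers":1},{"xyz":[-0.1758,-0.2277,-0.096],"turn":-0.569,"fingers":1},{"xyz":[-0.1758,-0.2277,-0.096],"turn":-0.569,"fingers":1},{"xyz":[-0.1758,-0.2277,-0.096],"turn":-0.569,"fingers":1},{"xyz":[-0.1758,-0.2277,-0.096],"turn":-0.569,"fingers":1}]'

```text
t: 17.75
ee_pos: [0.5354, 0.011, 0.1347]
tcp_rot: [-0.0, -0.121, 0.993, 0.0]
ft_force: [-0.3, -0.4, -2.0]
finger_gap: 0.0278
gripper_force: 58.0
```

```bash
python3 - <<'E'
from h import *
s=r.get_state();print(s["t"],s["ee_pos"],intray(s["ee_pos"]).round(1),s["finger_gap"],s["ft_force"].round(1))
im,d=r.capture("wrist");np.savez("pics/w5.npz",im=im,d=d,p=s["ee_pos"],q=s["tcp_rot"])
cv2.imwrite("pics/w5.png",im[:,:,::-1])
im,d,K,T,s=load("pics/w5.npz");P=cloud(K,T,d);zt=s["ee_pos"][2]-.0214
h,sa,v=cv2.split(cv2.cvtColor(im,cv2.COLOR_RGB2HSV));M=masks(im)
def q(m,z): return np.array([intray(p) for p in cast(K,T,np.argwhere(m)[:,::-1],z)])
w=np.zeros(d.shape,bool);w[100:262,100:540]=1
m=biggest(w&(abs(P[...,2]-zt)<.006)&M["yellow"]);a=q(m,zt);print("yellow y",np.percentile(a[:,1],[.3,99.7]),"xmin",np.percentile(a[:,0],.5))
e=[np.percentile(a[(a[:,1]>y)&(a[:,1]<y+15),0],1).round(1) for y in range(-85,80,20)];print(e)
m=biggest(w&(abs(P[...,2]-.024)<.005)&M["red"]);a=q(m,.024);print("red x",np.percentile(a[:,0],[.3,99.7]),"y",np.percentile(a[:,1],[.3,99.7]))
m=biggest(w&(abs(P[...,2]-.024)<.005)&(h>98)&(h<125)&(sa>90));a=q(m,.024);print("blue x",np.percentile(a[:,0],[.3,99.7]),"y",np.percentile(a[:,1],[.3,99.7]))
plan(s,(tray(40,-.3),.135,103.8))
E
```

```text
17.75 [0.53536553 0.01102912 0.13471485] [39.6  1.4] 0.027815318487402714 [-0.3 -0.4 -2. ]
yellow y [-87.27734428  90.65232197] xmin 14.428111290026145
[np.float64(14.6), np.float64(14.6), np.float64(14.5), np.float64(14.5), np.float64(14.5), np.float64(14.4), np.float64(14.4), np.float64(14.4), np.float64(14.4)]
red x [-40.32202098  21.28479501] y [-91.07189843  26.89546305]
blue x [-40.39727795  21.21901534] y [-42.2228858   90.95276633]
[-0.0003, -0.0017, -0.0003] turn 0.0019
```

View pics/w5.png

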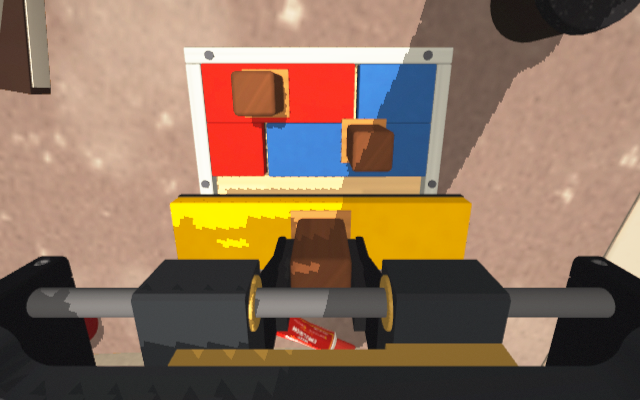

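Red and blue are interlocked and home, with their common edge at x ≈ 22 mm (row ~177). Yellow is square above. I'm lowering it until its underside is 28 mm above the table, then pressing towards the bar.

>>> carry_out --steps '[{"xyz":[0.0026,-0.0017,0.0],"turn":0.002,"fingers":1},{"xyz":[0.0026,-0.0017,0.03],"turn":0.002,"fingers":1},{"xyz":[0.0026,-0.0017,0.055],"turn":0.002,"fingers":1},{"xyz":[0.0026,-0.0017,0.0673],"turn":0.002,"fingers":1},{"xyz":[0.0026,-0.0017,0.0673],"turn":0.002,"fingers":1},{"xyz":[0.0,-0.0017,0.0673],"turn":0.002,"fingers":1},{"xyz":[-0.002,-0.0017,0.0673],"turn":0.002,"fingers":1},{"xyz":[-0.004,-0.0017,0.0673],"turn":0.002,"fingers":1},{"xyz":[-0.005,-0.0017,0.0673],"turn":0.002,"fingers":1},{"xyz":[-0.005,-0.0017,0.0673],"turn":0.002,"fingers":1}]'

```text
t: 18.8
ee_pos: [0.5404, 0.0084, 0.0683]
tcp_rot: [-0.001, -0.119, 0.993, 0.0]
ft_force: [-6.1, -1.6, 0.7]
finger_gap: 0.028
gripper_force: 58.0
```

```bash
python3 -c "
from h import *
s=r.get_state();print(s['ee_pos'],intray(s['ee_pos']).round(1),s['ft_force'].round(1),s['tcp_rot'].round(4),s['moment'].round(2))"
```

```text
[0.54042235 0.00841884 0.06832846] [43.9 -2.3] [-6.1 -1.6  0.7] [-9.000e-04 -1.189e-01  9.929e-01  1.000e-04] [-0.33  1.63  0.28]
```

>>> carry_out --steps '[{"xyz":[-0.0015,0.0017,0],"turn":0,"fingers":1},{"xyz":[-0.003,0.0017,0],"turn":0,"fingers":1},{"xyz":[-0.0043,0.0017,0],"turn":0,"fingers":1},{"xyz":[-0.0043,0.0017,0],"turn":0,"fingers":1},{"xyz":[-0.0043,0.0017,0],"turn":0,"fingers":1}]'

```text
t: 19.3
ee_pos: [0.5434, 0.0102, 0.0681]
tcp_rot: [-0.002, -0.119, 0.993, -0.0]
ft_force: [-8.5, -4.4, 0.7]
finger_gap: 0.0272
gripper_force: 58.0
```

```bash
python3 - <<'E'
from h import *
s=r.get_state();print(s['ee_pos'],intray(s['ee_pos']).round(1),s['ft_force'].round(1),s['tcp_rot'].round(4),s['moment'].round(2))
im,d=r.capture("wrist");cv2.imwrite("pics/w6.png",im[:,:,::-1]);np.savez("pics/w6.npz",im=im,d=d,p=s["ee_pos"],q=s["tcp_rot"])
im,d,K,T,s=load("pics/w6.npz");P=cloud(K,T,d);zt=s["ee_pos"][2]-.0214;M=masks(im)
def q(m,z): return np.array([intray(p) for p in cast(K,T,np.argwhere(m)[:,::-1],z)])
w=np.zeros(d.shape,bool);w[100:262,100:540]=1
m=biggest(w&(abs(P[...,2]-zt)<.004)&M["yellow"]);a=q(m,zt);print("yellow y",np.percentile(a[:,1],[.3,99.7]),"xmin",[np.percentile(a[(a[:,1]>y)&(a[:,1]<y+15),0],1).round(1) for y in range(-85,80,20)])
m=biggest(w&(abs(P[...,2]-.024)<.005)&M["red"]);a=q(m,.024);print("red x",np.percentile(a[:,0],[.3,99.7]))
E
```

```text
[0.54344008 0.01020732 0.06806366] [47.3 -1.3] [-8.5 -4.4  0.7] [-1.600e-03 -1.186e-01  9.929e-01 -3.000e-04] [-1.13  2.07  0.35]
yellow y [-89.97474452  87.92545108] xmin [np.float64(22.5), np.float64(22.5), np.float64(22.6), np.float64(22.6), np.float64(22.1), np.float64(22.8), np.float64(22.8), np.float64(22.7), np.float64(22.4)]
red x [-34.35099467  20.98226375]
```

View pics/w6.png

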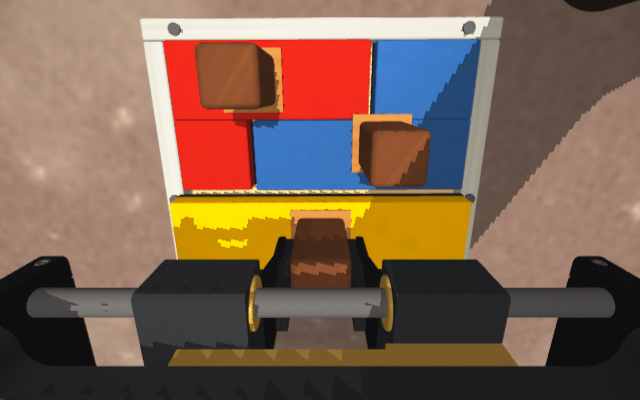

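Yellow holds the bar nearly at its stop, and a thin gap to red and blue shows at row ~192. I'm nudging it a little further and lowering.

>>> carry_out --steps '[{"xyz":[-0.001,0,0],"turn":0,"fingers":1},{"xyz":[-0.001,0,0.003],"turn":0,"fingers":1},{"xyz":[-0.001,0,0.006],"turn":0,"fingers":1},{"xyz":[-0.001,0,0.009],"turn":0,"fingers":1},{"xyz":[-0.001,0,0.009],"turn":0,"fingers":1}]'

```text
t: 19.85
ee_pos: [0.5439, 0.011, 0.0587]
tcp_rot: [-0.002, -0.119, 0.993, 0.0]
ft_force: [-8.7, -3.4, -1.3]
finger_gap: 0.0277
gripper_force: 58.0
```

```bash
python3 -c "
from h import *
s=r.get_state();print(s['ee_pos'],intray(s['ee_pos']).round(1),s['ft_force'].round(1),s['tcp_rot'].round(4),s['moment'].round(2))"
```

```text
[0.54391223 0.01100992 0.0586642 ] [47.9 -0.6] [-8.7 -3.4 -1.3] [-2.100e-03 -1.188e-01  9.929e-01  1.000e-04] [-0.61  2.32  0.28]
```

It has entered the gap with no vertical resistance, so I'm taking it down to the floor.

>>> carry_out --steps '[{"xyz":[0,0,0.004],"turn":0,"fingers":1},{"xyz":[0,0,0.008],"turn":0,"fingers":1},{"xyz":[0,0,0.011],"turn":0,"fingers":1},{"xyz":[0,0,0.0135],"turn":0,"fingers":1},{"xyz":[0,0,0.0145],"turn":0,"fingers":1},{"xyz":[0,0,0.0145],"turn":0,"fingers":1}]'

```text
t: 20.45
ee_pos: [0.5442, 0.0112, 0.0455]
tcp_rot: [-0.002, -0.119, 0.993, 0.001]
ft_force: [-16.5, -1.3, 18.7]
finger_gap: 0.0275
gripper_force: 58.0
```

```bash
python3 -c "
from h import *
s=r.get_state();print(s['ee_pos'],intray(s['ee_pos']).round(1),s['ft_force'].round(1),s['tcp_rot'].round(4),s['moment'].round(2))"
```

```text
[0.54419073 0.01122113 0.04552324] [48.3 -0.5] [-16.5  -1.3  18.7] [-2.000e-03 -1.188e-01  9.929e-01  8.000e-04] [-0.45  3.79  0.3 ]
```

>>> carry_out --steps '[{"xyz":[0.001,0,-0.0005],"turn":0,"fingers":1},{"xyz":[0.002,0,-0.0005],"turn":0,"fingers":1},{"xyz":[0.003,0,-0.0005],"turn":0,"fingers":1},{"xyz":[0.003,0,-0.0005],"turn":0,"fingers":1},{"xyz":[0.003,0,-0.0005],"turn":0,"fingers":0},{"xyz":[0.003,0,-0.0005],"turn":0,"fingers":0},{"xyz":[0.003,0,-0.0005],"turn":0,"fingers":0},{"xyz":[0.003,0,-0.0005],"turn":0,"fingers":0},{"xyz":[0.003,0,-0.04],"turn":0,"fingers":0},{"xyz":[-0.01,0,-0.09],"turn":0,"fingers":0},{"xyz":[-0.05,0,-0.13],"turn":0,"fingers":0},{"xyz":[-0.05,0,-0.13],"turn":0,"fingers":0},{"xyz":[-0.05,0,-0.13],"turn":0,"fingers":0}]'

```text
t: 21.75
ee_pos: [0.5958, 0.0237, 0.1751]
tcp_rot: [0.001, -0.119, 0.993, -0.0]
ft_force: [0.1, 0.6, -0.0]
finger_gap: 0.0852
gripper_force: 0.0
```

```bash
python3 - <<'E'
from h import *
s=r.get_state();print(s["t"],s['ee_pos'],s['ft_force'].round(1))
im,d=r.capture("wrist");cv2.imwrite("pics/w7.png",im[:,:,::-1]);np.savez("pics/w7.npz",im=im,d=d,p=s["ee_pos"],q=s["tcp_rot"])
im,d,K,T,s=load("pics/w7.npz");P=cloud(K,T,d);h,sa,v=cv2.split(cv2.cvtColor(im,cv2.COLOR_RGB2HSV));M=masks(im);M["blue"]=(h>98)&(h<125)&(sa>90)
def q(m,z): return np.array([intray(p) for p in cast(K,T,np.argwhere(m)[:,::-1],z)],np.float32)
I=np.zeros(d.shape,bool);I[:262,100:560]=1
for n in("red","blue","yellow"):
    m=biggest(I&(abs(P[...,2]-.024)<.008)&M[n]);a=q(m,.024);p=P[m];c=np.linalg.lstsq(np.c_[p[:,:2],np.ones(len(p))],p[:,2],rcond=None)[0]
    print(n,np.percentile(a[:,0],[.3,99.7]).round(1),np.percentile(a[:,1],[.3,99.7]).round(1),"z",p[:,2].mean().round(4),"tilt",c[:2].round(3))
b=biggest(I&(v<70)&(abs(P[...,2]-.038)<.004));a=q(b,.038);print("bar x",np.percentile(a[:,0],[1,99]).round(1))
E
```

```text
21.75 [0.59578895 0.02372506 0.17505075] [ 0.1  0.6 -0. ]
red [-58.1  21.5] [-91.2  27.1] z 0.0243 tilt [-0.003 -0.002]
blue [-57.7  21.6] [-42.2  91. ] z 0.0243 tilt [ 0.001 -0.   ]
yellow [22.4 66.8] [-89.5  89. ] z 0.0243 tilt [ 0.002 -0.001]
bar x [67. 80.]
```

View pics/w7.png

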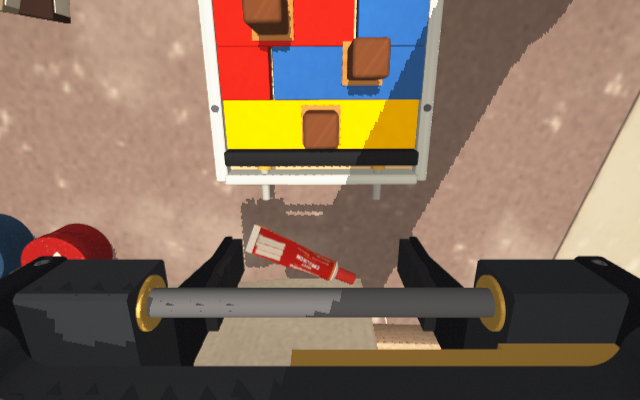

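All three blocks lie flat side by side, with tops at 24 mm and tilt under 0.004. The bar face is held at x ≈ 67 mm, about 5.5–6 mm back, and the gripper is clear.

```bash
python3 -c "
from plant import r
print(r.job_done())"
```

```text
the job is handed in; nothing more can be done
None
```

I packed the red, blue and yellow blocks flat and interlocked in the tray, with the sprung bar held back about 5.5 mm in the final camera check, and handed the job in at about 22 s; no verdict was returned.

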